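Wipe the nutshells off the chopping board

TASK

Take the scraper block from its cork mat and wipe all five pieces of nutshell off the chopping board into the catch tray at the board's edge, without touching the shells with the gripper's fingers. Work round the tin that stands on the board: leave it and everything else on the worktop where it is. Then stand the scraper upright in the middle of its cork mat again and let go.

Things in the scene. Friction and masses are not known exactly. Their poses are not given: they have to be found in the camera images.
- board: Fixed wooden chopping board on a low steel frame with a steel catch tray at one short edge. Origin on the worktop below the board's centre; z up. Its +x axis points to the tray. Board slab: x -120 to +120 mm, y -105 to +105 mm, top surface flat and without rims at z = 50 mm, 20 mm thick. The tray lies beyond and slightly under the +x edge: inside x 115 to 197 mm, y -107 to +107 mm, floor at z = 4 mm, walls up to z = 45 mm, so what is pushed over the +x edge drops in.
- board_tin: Small round food tin, 57 mm diameter, 72 mm tall, loose, standing upright near the middle of the board; stays where it is. Origin at the centre of its underside, z up.
- shell_0: Half walnut shell lying dome up on the board: round, 28 mm diameter, 13.5 mm high, 12 g, brown. Origin at the centre of its flat underside, z up.
- shell_1: Half walnut shell lying dome up on the board: round, 28 mm diameter, 13.5 mm high, 12 g, brown. Origin at the centre of its flat underside, z up.
- shell_2: Half walnut shell lying dome up on the board: round, 28 mm diameter, 13.5 mm high, 12 g, brown. Origin at the centre of its flat underside, z up.
- shell_3: Flat piece of nutshell on the board: 26 x 20 x 7 mm, 12 g, brown. Origin at the centre of its underside, z up.
- shell_4: Flat piece of nutshell on the board: 26 x 20 x 7 mm, 12 g, brown. Origin at the centre of its underside, z up.
- scraper: Hand scraper block: dark wooden block 26 mm thick (x) x 80 mm long (y), from 12 to 70 mm above its foot, with a rubber foot 18 mm thick (x) x 80 mm long below it. Stands upright by itself on the cork mat, 0.13 to 0.25 kg. Origin at the centre of its underside, z up. Gripped from above across its 26 mm thickness (x). The wide faces do the pushing.
- cork_mat: Fixed cork mat, 100 (x) x 130 (y) x 6 mm, lying on the worktop to the left or right of the board: the scraper's place. Origin at the centre of its underside, z up.
- salt_shaker: Salt shaker, 44 mm diameter, 90 mm tall, standing beside the mat. Bystander. Origin at the centre of its underside.
- spice_jar: Spice jar, 42 mm diameter, 96 mm tall, standing beside the mat. Bystander. Origin at the centre of its underside.
- spice_tin: Round spice tin, 69 mm diameter, 69 mm tall, standing close behind the board (its side 44 mm or more from the board's edge). Bystander. Origin at the centre of its underside.
- snack_bar: Wrapped snack bar, 48 x 106 x 18 mm, lying on the worktop in front of the board. Bystander. Origin at the centre of its underside.
- bowl: Fixed bowl of snack packets, 158 mm diameter, 95 mm high, on the other side of the board from the mat. Bystander. Origin at the centre of its underside.

How it is judged:
By the outcome, as a careful person would: the job done as asked, in the order asked, and still so for the second after the job is handed in, with the robot touching nothing.
It also fails if it takes over 72 s, if anything falls off the work surface, if the arm or the gripper's body presses on something with over 40 N, if the wrist force passes 120 N, or if a joint passes its speed limit or range.

ROBOT

A 7-joint arm with a two-finger parallel gripper is mounted at the origin on a cart in front of the work surface, level with it; the furniture and walls round the work are solid. World frame = base frame: x ahead of the robot, y to its left, z up, the work surface at z = 0. Lengths are in m, angles in rad, forces in N, time in s.
With the tool pointing down it reaches from about 0.35 to 0.9 m from the base axis. Payload 19.9 kg.
Tool frame: the origin (TCP) lies between the finger pads; the fingertips stand 22 mm ahead of it and the grasp point (between the pads) lies 3 mm ahead of it (robot.finger_overhang is the distance from the TCP to the fingertips, in m); z points along the fingers, y is the line along which they close (so a half turn about z gives the same grasp; the last joint's range is limited). The gripper opens to 94 mm and grips with 3 to 60 N. Pads are 16 mm wide; open, the fingers measure 119 mm over their backs; the gripper's body (75 mm by 177 mm) begins 78 mm behind the grasp point.
Start: joints at [1.304, 0.417, -0.01, 1.614, 0.005, 1.111, -0.053], TCP at [0.14, -0.609, 0.227] pointing down, gripper open.
Joint ranges: [-2.81, 2.81], [-0.39, 2.02], [-1.27, 1.25], [0.06, 2.57], [-1.19, 4.33], [0.19, 2], [-2.82, 2.82]. Speed limits (rad/s): [1.89, 1.89, 2.39, 2.39, 3.01, 3.01, 3.01].

INTERFACE

Orientations are given as a unit quaternion [w, x, y, z].
In Python, from bench import robot, imaging, order, finder gives the robot as it stands.
- The arm moves only by the tool arm_command, never from a script. Its argument "plan" is a list of rows, each an object with "slide": the shift along the tool's x, y, z in units of 0.1 m (1.0 is 0.1 m), a list of three; "rot": the turn, a rotation vector about the tool's x, y, z in units of 180 degrees (1.0 is 180 degrees), a list of three; "gripper": the opening, from 0 (shut) to 1 (fully open). In form: [{"slide": [tx, ty, tz], "rot": [ax, ay, az], "gripper": gripper}, ...]. A call has 1 to 8 rows; each row shifts and turns the commanded pose from where the row before left it, along the tool's axes as they then stand; what a row does not reach is not made up. A row lasts 1/8 s, in which the tool goes at most 62.5 mm and 10.7 degrees, less where a joint would pass 70% of its speed; a pose out of reach is approached as far as the arm can. A call with a number of a shift or a turn outside -1 to 1 is refused whole. A call with a gripper value outside its range is refused whole. The fingers move at their own pace and stop on an object; "force" is the grip in N (left out, the last holds). Time passes only in rows, so rows that do not move let the fingers close. It gives the time, the measured TCP pose, the force, the opening and the grip force at its end, in the units of the state.
- robot.get_obs(): the state, without advancing time (a new reading comes with each control period).
- imaging.capture(name): name is "scene" or "top"; returns the picture (480x640x3 uint8, red, green, blue); there is no depth.
- imaging.camera_params(name): a dict with "fovy" (degrees; the focal length in pixels is half the picture's height over the tangent of half this angle, whatever the lens; pixels are square), "cx", "cy" (the principal point, pixels), "extrinsics" (4x4, takes a point from world to camera coordinates). Camera axes: x right, y down, z forward; pixel columns grow to the right and rows downward; lengths in m; the calibration is good to about 2 mm. A picture is of the moment at which its call begins. camera_params takes no time and is no camera call.
- order.job_done(): hands the job in; it is judged then, once.
Trained networks look in the newest picture that a camera, given by its name, has taken for a name from the list of things; names that differ only in an ending like _2 or _b are one class to them, and where a whole thing is asked for, a point or a joint stands for the part that bears it (a point fixed in the world has none). Each returns a list of dicts, best first, with "conf" (0 to 1); they miss things now and then, are a little off and sometimes report something else, mostly with a low value. They report only what shows in the picture. A call takes as long as a camera call.
- finder.spot_in(camera, target): "bbox" ([left, top, width, height] in pixels, round what is visible of it).
- finder.landmark_of(camera, target): "at" ([column, row] in pixels: a listed point, or the origin of a listed thing).
The state is a dict: "clock": time; "q": joint angles; "dq": joint speeds; "effort": joint torques, N m; "ee_pos": TCP position; "tcp_rot": TCP orientation; "force": force on the tool from outside, world axes, zero at the start; "wrist_torque": the same for the moment, N m; "opening": opening from 0.0 (shut) to 1.0 (fully open); "gripper_force": force on a finger pad.
Only numpy, scipy, OpenCV 4.12 (cv2) and the standard library are available. Lean on these libraries where they do the work, as an engineer would, in place of code of your own. Each camera call takes 0.05 s, during which the arm holds its last target. There are 200 camera calls.

## Working session

There is one attempt and no reset: what is moved stays moved. The work goes in short steps, Python scripts to look and compute and a tool call to move; the robot and the scene stay as the last step left them, time stands still between calls to the robot, and variables do not carry over. Pictures are saved under pics/ and viewed, at most 10 in all, crops included, and the job is handed in when it is done.

Besides the shell and the picture viewer there is one more tool, called after ">>>" as name(argument=value, ...), one argument or row to a line, values as JSON. arm_command: Moves the arm, as the interface text tells. Shifts and turns lie within -1 to 1; 1 stands for 0.1 m of shift or 180 degrees of turn. Its arguments: {"type":"object","properties":{"plan":{"type":"array"},"force":{"type":"number"}},"required":["plan"]}

```bash
ls; mkdir -p pics
cat > h.py <<'E'
import numpy as np, cv2
from bench import robot, imaging, order, finder
def cam(n):
    p=imaging.camera_params(n); f=240/np.tan(np.radians(p["fovy"])/2); return f,p["cx"],p["cy"],np.array(p["extrinsics"])
def unproj(n,px,z):
    f,cx,cy,E=cam(n); R,t=E[:3,:3],E[:3,3]
    d=R.T@np.array([(px[0]-cx)/f,(px[1]-cy)/f,1]); c=-R.T@t
    return c+d*(z-c[2])/d[2]
def proj(n,P):
    f,cx,cy,E=cam(n); c=E[:3,:3]@np.array(P)+E[:3,3]; return np.array([f*c[0]/c[2]+cx,f*c[1]/c[2]+cy])
def snap(n,fn):
    im=imaging.capture(n); cv2.imwrite("pics/"+fn,im[:,:,::-1]); return im
E
python3 - <<'E'
from h import *
for n in("scene","top"):
    snap(n,n+"0.png"); print(n,imaging.camera_params(n))
zs=dict(board=0,board_tin=.05,shell_0=.05,shell_3=.05,scraper=.006,cork_mat=0,salt_shaker=0,spice_jar=0,spice_tin=0,snack_bar=0,bowl=0)
for n in("top","scene"):
  for k,z in zs.items():
    for r in finder.landmark_of(n,k)[:6]:
        print(n,k,round(r["conf"],2),np.round(r["at"]),np.round(unproj(n,r["at"],z)[:2],3))
print(robot.get_obs())
E
```

```text
pics
scene {'fovy': 46.12651638041366, 'cx': 319.38503893009965, 'cy': 237.46133200944604, 'extrinsics': array([[-0.66973416, -0.74252944,  0.01030446,  0.39771731],
       [-0.47389768,  0.41667259, -0.77576088,  0.29768007],
       [ 0.57173171, -0.52443682, -0.63094284,  1.42262256],
       [ 0.        ,  0.        ,  0.        ,  1.        ]])}
top {'fovy': 54.46252946116272, 'cx': 316.9057396612197, 'cy': 234.76385986115454, 'extrinsics': array([[ 0.02151158, -0.99976696, -0.00180811,  0.02096668],
       [-0.99706866, -0.02132062, -0.07348137,  0.58152165],
       [ 0.0734257 ,  0.00338351, -0.99729495,  1.17513826],
       [ 0.        ,  0.        ,  0.        ,  1.        ]])}
top board 0.97 [336. 241.] [ 0.567 -0.016]
top board 0.48 [324. 213.] [0.639 0.015]
top board_tin 0.74 [326. 238.] [0.571 0.01 ]
top board_tin 0.16 [323. 214.] [0.63 0.02]
top shell_0 0.67 [323. 216.] [0.627 0.018]
top shell_0 0.53 [298. 245.] [0.553 0.08 ]
top shell_0 0.42 [363. 206.] [ 0.654 -0.082]
top shell_0 0.39 [339. 271.] [ 0.49  -0.023]
top shell_3 0.67 [323. 216.] [0.627 0.018]
top shell_3 0.5
[... 1355 characters left out ...]
ock': 1.2, 'q': array([ 1.30350983,  0.41740223, -0.01028893,  1.61356718,  0.0047074 ,
        1.1107442 , -0.05304071]), 'dq': array([-0.00121779,  0.00097305, -0.00128921, -0.00115533,  0.00052541,
        0.00025388,  0.00041302]), 'effort': array([ 2.88468600e-04, -8.51012349e+01,  6.38032760e-01, -4.26281404e+01,
       -4.88349132e-02,  1.38323125e-02, -3.91078811e-05]), 'ee_pos': array([ 0.13991142, -0.60912234,  0.22743756]), 'tcp_rot': array([-4.39854955e-05,  9.93636833e-01,  1.12631443e-01, -3.11029558e-05]), 'force': array([-0.3190351 , -0.73438028,  0.23971929]), 'wrist_torque': array([ 0.02580613,  0.02855221, -0.03478453]), 'gripper_force': 0.0, 'opening': 1.0005044133361851}
```

Run:
```python
import cv2
a=cv2.imread("pics/top0.png")[140:340,120:520]; cv2.imwrite("pics/t0c.png",cv2.resize(a,(800,400),interpolation=cv2.INTER_CUBIC))
a=cv2.imread("pics/top0.png")[170:310,270:410]; cv2.imwrite("pics/t0d.png",cv2.resize(a,(600,600),interpolation=cv2.INTER_CUBIC))
```

```text
(no output)
```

View pics/t0c.png

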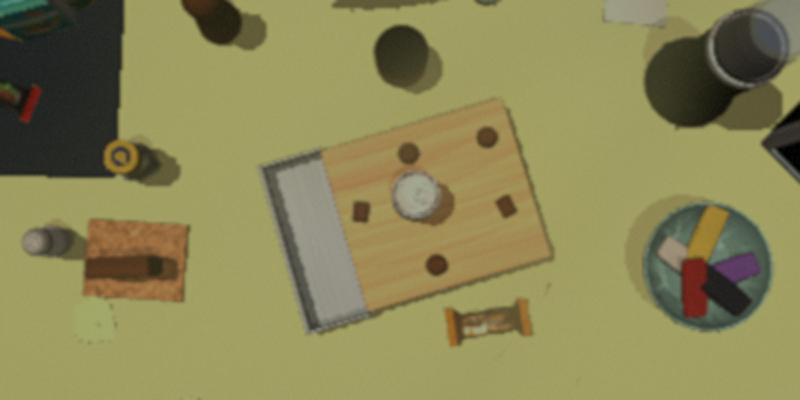

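View pics/t0d.png

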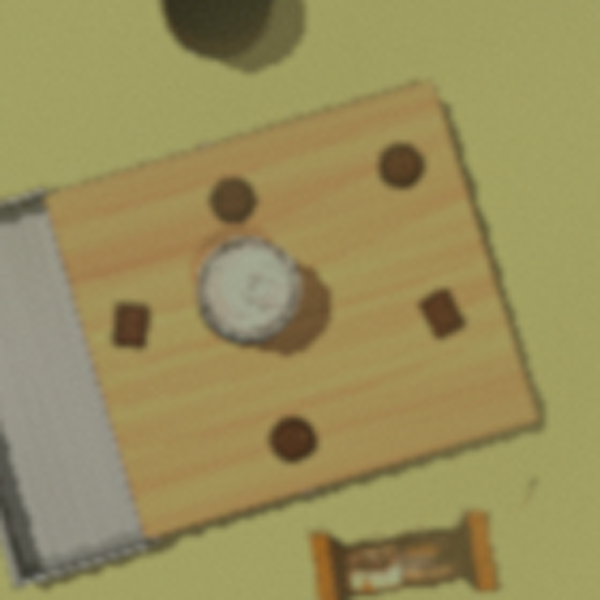

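View pics/scene0.png

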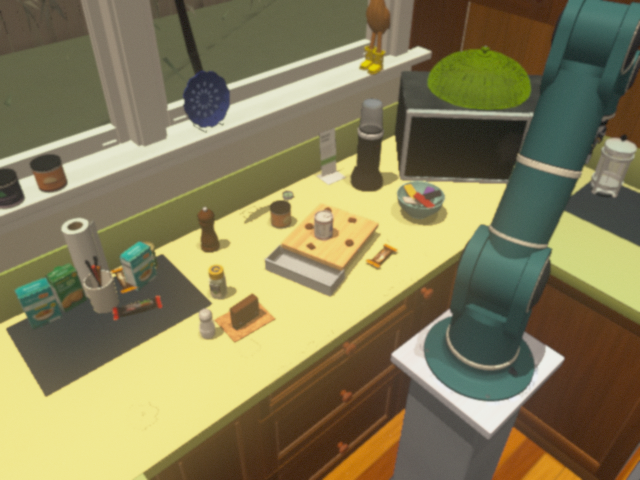

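```bash
cat >> h.py <<'E'
def dpx(p): return 270+(p[0]+.5)/600*140-.5,170+(p[1]+.5)/600*140-.5
E
python3 - <<'E'
from h import *
C=[unproj("top",dpx(p),.05)[:2] for p in((45,193),(145,540),(545,415),(430,80))]
C=np.array(C); print("corners",C.round(3)); print([np.linalg.norm(C[i]-C[i-1]).round(3) for i in range(4)])
# rigid fit
M=np.array([[.12,-.105],[.12,.105],[-.12,.105],[-.12,-.105]])
for M in(M,M*[1,-1]):
    A,B=M-M.mean(0),C-C.mean(0); th=np.arctan2((A[:,0]*B[:,1]-A[:,1]*B[:,0]).sum(),(A*B).sum()); R=np.array([[np.cos(th),-np.sin(th)],[np.sin(th),np.cos(th)]])
    print(np.degrees(th),C.mean(0),((A@R.T-B)*1000).round(1).tolist())
    o=C.mean(0); 
    if np.abs(A@R.T-B).max()<.02:
        for n,p,z in(("s",(233,200),.055),("s",(401,165),.055),("f",(132,325),.054),("f",(442,313),.054),("s",(293,439),.055),("tintop",(250,290),.122)):
            w=unproj("top",dpx(p),z)[:2]; print(n,w.round(3),(R.T@(w-o)).round(3))
        for n,w in dict(tin=(.575,.005),spice=(.752,.04),snack=(.414,-.09),bowl=(.493,-.35),mat=(.485,.367)).items(): print(n,(R.T@(np.array(w)-o)).round(3))
# scraper in top image: dark-brown mask
im=cv2.imread("pics/top0.png"); hsv=cv2.cvtColor(im,cv2.COLOR_BGR2HSV)
for (x0,x1,y0,y1) in((155,225,245,295),):
    a=im[y0:y1,x0:x1]; cv2.imwrite("pics/mat.png",cv2.resize(a,(700,500),interpolation=cv2.INTER_CUBIC))
s=cv2.imread("pics/scene0.png")[285:345,205:285]; cv2.imwrite("pics/mats.png",cv2.resize(s,(800,600),interpolation=cv2.INTER_CUBIC))
E
```

```text
corners [[ 0.628  0.127]
 [ 0.427  0.063]
 [ 0.504 -0.167]
 [ 0.699 -0.098]]
[np.float64(0.236), np.float64(0.21), np.float64(0.243), np.float64(0.207)]
108.28906335180068 [ 0.5643752  -0.01872566] [[-1.1, 1.3], [0.2, -1.2], [-1.6, 1.7], [2.5, -1.8]]
s [0.625 0.017] [ 0.014 -0.069]
s [ 0.648 -0.081] [-0.085 -0.06 ]
f [0.551 0.074] [ 0.092 -0.016]
f [ 0.562 -0.106] [-0.082  0.03 ]
s [ 0.487 -0.021] [0.022 0.074]
tintop [0.568 0.007] [ 0.023 -0.012]
tin [ 0.019 -0.018]
spice [-0.003 -0.197]
snack [-0.02   0.165]
bowl [-0.292  0.172]
mat [ 0.391 -0.046]
106.68412705451938 [ 0.5643752  -0.01872566] [[-198.2, -60.8], [203.7, 62.9], [195.4, 63.8], [-201.0, -65.9]]
```

View pics/mat.png

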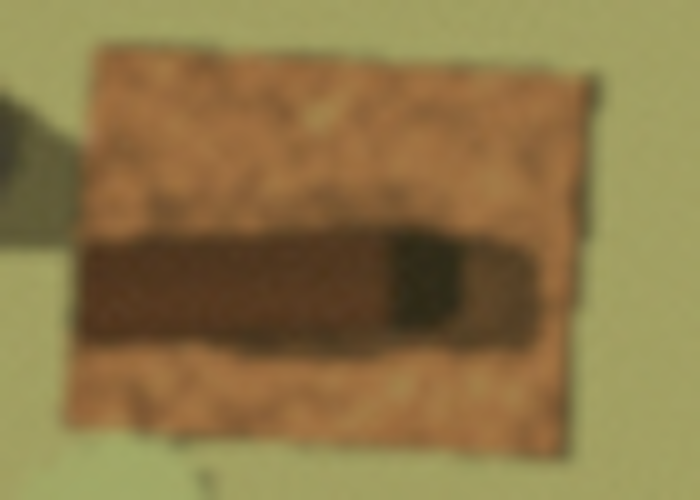

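View pics/mats.png

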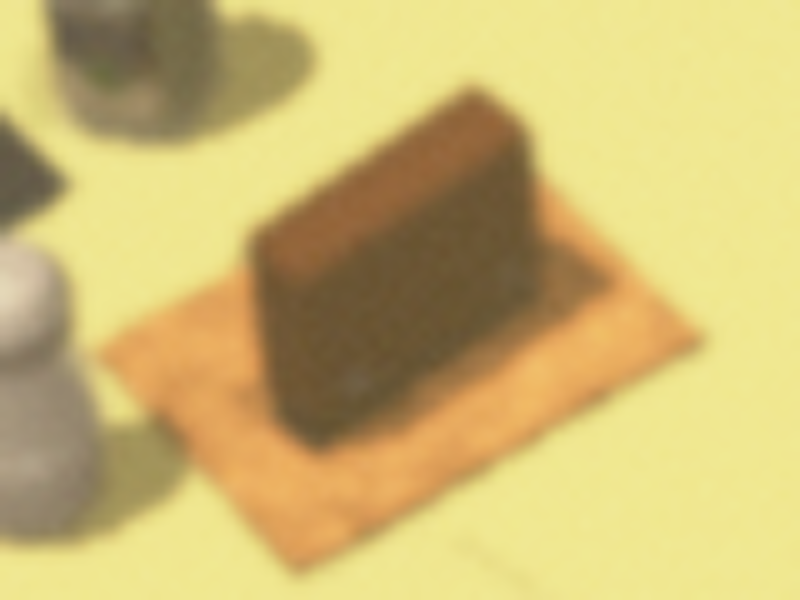

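```bash
cat >> h.py <<'E'
BO=np.array([.5644,-.0187]); BT=np.radians(108.3); BR=np.array([[np.cos(BT),-np.sin(BT)],[np.sin(BT),np.cos(BT)]])
def b2w(bx,by): return BO+BR@np.array([bx,by])/1000
def w2b(w): return (BR.T@(np.array(w[:2])-BO)*1000).round(1)
def pose():
    o=robot.get_obs(); w,x,y,z=o["tcp_rot"]; return o,o["ee_pos"],np.degrees(np.arctan2(2*(x*y+w*z),1-2*(y*y+z*z)))
def rows(wps,g,start=None):
    """wps: list of (x,y,z,psi_deg,n rows), world; prints rows in tool axes. Tool down: tool y = yaw psi-90, tool z = -z"""
    o,p,psi=pose(); cur=np.array([*p,psi])
    if start is not None: cur=np.array(start,float)
    for *t,n in wps:
        t=np.array(t,float); d=(t-cur)/n; out=[]
        for _ in range(n):
            e=(t-cur)/(n-len(out)); a=np.radians(cur[3]); c,s=np.cos(a),np.sin(a)
            sl=np.round(np.array([c*e[0]+s*e[1],s*e[0]-c*e[1],-e[2]])*10,2); r=np.round(-e[3]/180,3)
            assert abs(r)<.0595 and np.linalg.norm(sl)<.63,(sl,r)
            cur=cur+[*(np.array([c*sl[0]+s*sl[1],s*sl[0]-c*sl[1],-sl[2]])/10),-r*180]
            out.append('{"slide":%s,"rot":[0,0,%g],"gripper":%g}'%(sl.tolist(),r,g))
        print(",\n".join(out)+",")
    print("end",cur.round(4))
E
python3 - <<'E'
from h import *
u=lambda p,z: unproj("top",(155+(p[0]+.5)/10-.5,245+(p[1]+.5)/10-.5),z)[:2]
M=np.array([u(p,.006) for p in((97,45),(597,78),(568,458),(68,428))]); print("mat",M.mean(0).round(4),[np.linalg.norm(M[i]-M[i-1]).round(3) for i in range(4)])
d=M[0]+M[3]-M[1]-M[2]; print("mat y-axis yaw",np.degrees(np.arctan2(d[1],d[0])))
S=np.array([u(p,.076) for p in((80,240),(388,235),(388,328),(80,340))]); print("scr",S.mean(0).round(4),[np.linalg.norm(S[i]-S[i-1]).round(3) for i in range(4)])
d=S[0]+S[3]-S[1]-S[2]; print("scr y yaw",np.degrees(np.arctan2(d[1],d[0])))
us=lambda p,z: unproj("scene",(205+(p[0]+.5)/10-.5,285+(p[1]+.5)/10-.5),z)[:2]
S=np.array([us(p,.076) for p in((475,85),(530,130),(285,280),(255,238))]); print("scr scene",S.mean(0).round(4),[np.linalg.norm(S[i]-S[i-1]).round(3) for i in range(4)])
M=np.array([us(p,.006) for p in((98,352),(295,575),(705,342))]); print("mat scene",((M[0]+M[2])/2).round(4))
d=M[1]-M[2];print(np.degrees(np.arctan2(d[1],d[0])))
print(pose()[1:])
rows([(.47,-.42,.24,12.9,7),],1)
E
```

```text
mat [0.4843 0.3653] [np.float64(0.099), np.float64(0.13), np.float64(0.098), np.float64(0.129)]
mat y-axis yaw 87.64323554321498
scr [0.4761 0.3695] [np.float64(0.024), np.float64(0.075), np.float64(0.023), np.float64(0.075)]
scr y yaw 92.80817097029443
scr scene [0.4756 0.3715] [np.float64(0.075), np.float64(0.023), np.float64(0.079), np.float64(0.017)]
mat scene [0.4824 0.3683]
87.05498564115707
(array([ 0.13991142, -0.60912234,  0.22743756]), np.float64(12.934058281324242))
{"slide":[0.52, -0.16, -0.02],"rot":[0,0,0],"gripper":1},
{"slide":[0.52, -0.16, -0.02],"rot":[0,0,0],"gripper":1},
{"slide":[0.52, -0.16, -0.02],"rot":[0,0,0],"gripper":1},
{"slide":[0.52, -0.16, -0.02],"rot":[0,0,0],"gripper":1},
{"slide":[0.52, -0.15, -0.02],"rot":[0,0,0],"gripper":1},
{"slide":[0.52, -0.16, -0.01],"rot":[0,0,0],"gripper":1},
{"slide":[0.52, -0.15, -0.02],"rot":[0,0,0],"gripper":1},
end [ 0.4701 -0.4204  0.2404 12.9341]
```

>>> arm_command(
  plan=[
    {"slide":[0.52,-0.16,-0.02],"rot":[0,0,0],"gripper":1},
    {"slide":[0.52,-0.16,-0.02],"rot":[0,0,0],"gripper":1},
    {"slide":[0.52,-0.16,-0.02],"rot":[0,0,0],"gripper":1},
    {"slide":[0.52,-0.16,-0.02],"rot":[0,0,0],"gripper":1},
    {"slide":[0.52,-0.16,-0.02],"rot":[0,0,0],"gripper":1},
    {"slide":[0.52,-0.16,-0.02],"rot":[0,0,0],"gripper":1},
    {"slide":[0.52,-0.16,-0.02],"rot":[0,0,0],"gripper":1},
  ],
  force=40,
)

```text
clock: 2.08
ee_pos: [0.471, -0.4175, 0.2417]
tcp_rot: [0.0, 0.994, 0.113, 0.0]
force: [-0.3, -0.5, 0.1]
opening: 1.002
gripper_force: 0.0
```

Run:
```python
from h import *
print(pose()); rows([(.48,.02,.24,90,8),(.476,.370,.2,92.8,8)],1)
```

```text
({'clock': 2.075, 'q': array([ 0.78787832,  0.41762251, -0.14954305,  1.58258879,  0.06643713,
        1.14613988, -0.72154395]), 'dq': array([-0.57859241,  0.21604394, -0.13273316, -0.34314955,  0.08493426,
        0.13570235, -0.71563029]), 'effort': array([  6.26332685, -89.91949797,  -2.16037162, -39.80413914,
        -0.42332076,  -0.37763368,   2.33139776]), 'ee_pos': array([ 0.47100902, -0.41748299,  0.24165757]), 'tcp_rot': array([9.80653585e-05, 9.93643410e-01, 1.12573360e-01, 5.56350394e-05]), 'force': array([-0.29313761, -0.45741828,  0.07904244]), 'wrist_torque': array([-0.03200902, -0.02829431, -0.01918445]), 'gripper_force': 0.0, 'opening': 1.0024176828432945}, array([ 0.47100902, -0.41748299,  0.24165757]), np.float64(12.927360346993906))
{"slide":[0.13, -0.53, 0.0],"rot":[0,0,-0.054],"gripper":1},
{"slide":[0.22, -0.5, 0.0],"rot":[0,0,-0.053],"gripper":1},
{"slide":[0.3, -0.46, 0.0],"rot":[0,0,-0.054],"gripper":1},
{"slide":[0.37, -0.4, 0.0],"rot":[0,0,-0.053],"gripper":1},
{"slide":[0.44, -0.33, 0.0],"rot":[0,0,-0.054],"gripper":1},
{"slide":[0.48, -0.25, 0.01],"rot":[0,0,-0.053],"gripper":1},
{"slide":[0.52, -0.17, 0.0],"rot":[0,0,-0.054],"gripper":1},
{"slide":[0.55, -0.08, 0.01],"rot":[0,0,-0.053],"gripper":1},
{"slide":[0.44, -0.01, 0.05],"rot":[0,0,-0.002],"gripper":1},
{"slide":[0.44, -0.0, 0.05],"rot":[0,0,-0.002],"gripper":1},
{"slide":[0.44, 0.0, 0.05],"rot":[0,0,-0.002],"gripper":1},
{"slide":[0.44, 0.0, 0.05],"rot":[0,0,-0.002],"gripper":1},
{"slide":[0.43, 0.01, 0.05],"rot":[0,0,-0.002],"gripper":1},
{"slide":[0.44, 0.01, 0.05],"rot":[0,0,-0.002],"gripper":1},
{"slide":[0.43, 0.01, 0.05],"rot":[0,0,-0.002],"gripper":1},
{"slide":[0.44, 0.02, 0.05],"rot":[0,0,-0.002],"gripper":1},
end [ 0.4764  0.3705  0.1997 92.8474]
```

>>> arm_command(
  plan=[
    {"slide":[0.13,-0.53,0],"rot":[0,0,-0.054],"gripper":1},
    {"slide":[0.22,-0.5,0],"rot":[0,0,-0.053],"gripper":1},
    {"slide":[0.3,-0.46,0],"rot":[0,0,-0.054],"gripper":1},
    {"slide":[0.37,-0.4,0],"rot":[0,0,-0.053],"gripper":1},
    {"slide":[0.44,-0.33,0],"rot":[0,0,-0.054],"gripper":1},
    {"slide":[0.48,-0.25,0.01],"rot":[0,0,-0.053],"gripper":1},
    {"slide":[0.52,-0.17,0],"rot":[0,0,-0.054],"gripper":1},
    {"slide":[0.55,-0.08,0.01],"rot":[0,0,-0.053],"gripper":1},
  ],
)

```text
clock: 3.08
ee_pos: [0.4783, 0.0211, 0.2398]
tcp_rot: [0.0, 0.705, 0.709, 0.0]
force: [0.8, -0.1, -0.6]
opening: 1.002
gripper_force: 0.0
```

>>> arm_command(
  plan=[
    {"slide":[0.44,-0.01,0.05],"rot":[0,0,-0.002],"gripper":1},
    {"slide":[0.44,0,0.05],"rot":[0,0,-0.002],"gripper":1},
    {"slide":[0.44,0,0.05],"rot":[0,0,-0.002],"gripper":1},
    {"slide":[0.44,0,0.05],"rot":[0,0,-0.002],"gripper":1},
    {"slide":[0.43,0.01,0.05],"rot":[0,0,-0.002],"gripper":1},
    {"slide":[0.44,0.01,0.05],"rot":[0,0,-0.002],"gripper":1},
    {"slide":[0.43,0.01,0.05],"rot":[0,0,-0.002],"gripper":1},
    {"slide":[0.44,0.02,0.05],"rot":[0,0,-0.002],"gripper":1},
  ],
)

```text
clock: 4.08
ee_pos: [0.4749, 0.3708, 0.1993]
tcp_rot: [0.0, 0.689, 0.724, 0.0]
force: [0.7, -0.3, 0.9]
opening: 1.002
gripper_force: 0.0
```

Run:
```python
from h import *
o,p,psi=pose();print(p,psi,o["q"].round(2)); rows([(.476,.370,.150,92.8,4),(.476,.370,.060,92.8,4)],1)
```

```text
[0.47485817 0.37079072 0.1993156 ] 92.84410901296707 [-0.19  0.49 -0.7   1.68  0.35  1.1  -0.95]
{"slide":[-0.0, 0.0, 0.12],"rot":[0,0,0],"gripper":1},
{"slide":[-0.0, 0.0, 0.12],"rot":[0,0,0],"gripper":1},
{"slide":[-0.0, 0.01, 0.13],"rot":[0,0,0],"gripper":1},
{"slide":[-0.01, 0.0, 0.12],"rot":[0,0,0],"gripper":1},
{"slide":[0.0, 0.0, 0.23],"rot":[0,0,0],"gripper":1},
{"slide":[0.0, 0.0, 0.22],"rot":[0,0,0],"gripper":1},
{"slide":[0.0, 0.0, 0.23],"rot":[0,0,0],"gripper":1},
{"slide":[0.0, 0.0, 0.22],"rot":[0,0,0],"gripper":1},
end [4.75900e-01 3.69800e-01 6.03000e-02 9.28441e+01]
```

>>> arm_command(
  plan=[
    {"slide":[0,0,0.2],"rot":[0,0,0],"gripper":1},
    {"slide":[0,0,0.2],"rot":[0,0,0],"gripper":1},
    {"slide":[0,0,0.2],"rot":[0,0,0],"gripper":1},
    {"slide":[0,0,0.2],"rot":[0,0,0],"gripper":1},
    {"slide":[0,0,0.2],"rot":[0,0,0],"gripper":1},
    {"slide":[0,0,0.2],"rot":[0,0,0],"gripper":1},
    {"slide":[0,0,0.2],"rot":[0,0,0],"gripper":1},
    {"slide":[0,0,0],"rot":[0,0,0],"gripper":1},
  ],
)

```text
clock: 5.08
ee_pos: [0.4741, 0.3691, 0.0578]
tcp_rot: [-0.0, 0.689, 0.725, -0.001]
force: [0.7, 0.3, 1.2]
opening: 0.999
gripper_force: 0.0
```

>>> arm_command(
  plan=[
    {"slide":[0,0,0],"rot":[0,0,0],"gripper":0.5},
    {"slide":[0,0,0],"rot":[0,0,0],"gripper":0.1},
    {"slide":[0,0,0],"rot":[0,0,0],"gripper":0.1},
    {"slide":[0,0,0],"rot":[0,0,0],"gripper":0.1},
    {"slide":[0,0,0],"rot":[0,0,0],"gripper":0.1},
  ],
  force=40,
)

```text
clock: 5.7
ee_pos: [0.4749, 0.3695, 0.0596]
tcp_rot: [-0.0, 0.689, 0.724, 0.0]
force: [-0.1, -0.0, -0.5]
opening: 0.501
gripper_force: 0.0
```

Run:
```python
from h import *
im=snap("scene","g.png"); cv2.imwrite("pics/g_c.png",cv2.resize(im[240:360,170:330,::-1],(800,600),interpolation=cv2.INTER_CUBIC))
o,p,psi=pose();print(p,psi,o["opening"],o["gripper_force"],o["force"])
```

```text
[0.47485141 0.36952743 0.0595519 ] 92.8556692457151 0.46534689210674574 0.0 [-0.09101733  0.36831735  0.87730734]
```

View pics/g_c.png

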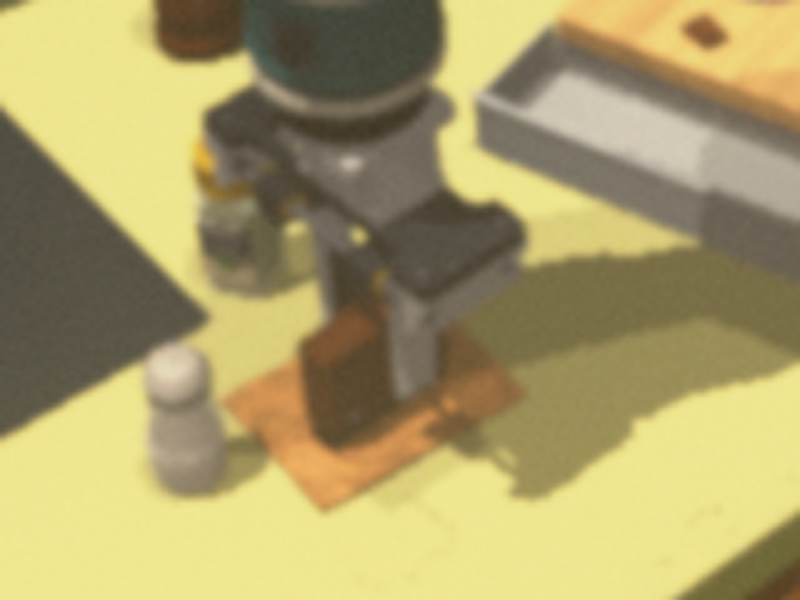

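The fingers straddle the block (crop about 370,350) and are still closing, with the salt shaker and jar clear.

>>> arm_command(
  plan=[
    {"slide":[0,0,0],"rot":[0,0,0],"gripper":0.1},
    {"slide":[0,0,0],"rot":[0,0,0],"gripper":0.1},
    {"slide":[0,0,0],"rot":[0,0,0],"gripper":0.1},
    {"slide":[0,0,0],"rot":[0,0,0],"gripper":0.1},
    {"slide":[0,0,0],"rot":[0,0,0],"gripper":0.1},
  ],
)

```text
clock: 6.38
ee_pos: [0.4748, 0.3695, 0.0595]
tcp_rot: [-0.0, 0.689, 0.724, 0.0]
force: [0.9, 0.2, 0.2]
opening: 0.27
gripper_force: 40.0
```

Run:
```python
from h import *
o,p,psi=pose();print(p,psi,o["opening"],o["gripper_force"],o["force"])
w=b2w(100,-70)
print("lift"); rows([(p[0],p[1],.2,psi,5)],0.1)
rows([(.475,.2,.2,100,4),(w[0],w[1],.2,108.3,4)],0.1,start=(p[0],p[1],.2,psi))
```

```text
[0.47484867 0.36953744 0.05948867] 92.85321665740756 0.27034478567030934 39.993603229522705 [0.94115946 0.21734198 0.20043028]
lift
{"slide":[0.0, 0.0, -0.28],"rot":[0,0,-0],"gripper":0.1},
{"slide":[0.0, 0.0, -0.28],"rot":[0,0,-0],"gripper":0.1},
{"slide":[0.0, 0.0, -0.28],"rot":[0,0,-0],"gripper":0.1},
{"slide":[0.0, 0.0, -0.28],"rot":[0,0,-0],"gripper":0.1},
{"slide":[0.0, 0.0, -0.29],"rot":[0,0,-0],"gripper":0.1},
end [ 0.4748  0.3695  0.2005 92.8532]
{"slide":[-0.42, -0.02, -0.0],"rot":[0,0,-0.01],"gripper":0.1},
{"slide":[-0.42, -0.03, -0.0],"rot":[0,0,-0.01],"gripper":0.1},
{"slide":[-0.42, -0.05, -0.0],"rot":[0,0,-0.01],"gripper":0.1},
{"slide":[-0.43, -0.06, -0.0],"rot":[0,0,-0.01],"gripper":0.1},
{"slide":[-0.3, 0.26, -0.0],"rot":[0,0,-0.011],"gripper":0.1},
{"slide":[-0.31, 0.25, -0.0],"rot":[0,0,-0.012],"gripper":0.1},
{"slide":[-0.33, 0.24, -0.0],"rot":[0,0,-0.011],"gripper":0.1},
{"slide":[-0.33, 0.23, -0.0],"rot":[0,0,-0.012],"gripper":0.1},
end [5.997000e-01 9.820000e-02 2.000000e-01 1.083332e+02]
```

>>> arm_command(
  plan=[
    {"slide":[0,0,-0.28],"rot":[0,0,0],"gripper":0.1},
    {"slide":[0,0,-0.28],"rot":[0,0,0],"gripper":0.1},
    {"slide":[0,0,-0.28],"rot":[0,0,0],"gripper":0.1},
    {"slide":[0,0,-0.28],"rot":[0,0,0],"gripper":0.1},
    {"slide":[0,0,-0.28],"rot":[0,0,0],"gripper":0.1},
  ],
)

```text
clock: 7.0
ee_pos: [0.4746, 0.3694, 0.2002]
tcp_rot: [-0.0, 0.689, 0.725, -0.0]
force: [0.1, -0.9, -1.1]
opening: 0.276
gripper_force: 40.0
```

>>> arm_command(
  plan=[
    {"slide":[-0.42,-0.02,0],"rot":[0,0,-0.01],"gripper":0.1},
    {"slide":[-0.42,-0.03,0],"rot":[0,0,-0.01],"gripper":0.1},
    {"slide":[-0.42,-0.05,0],"rot":[0,0,-0.01],"gripper":0.1},
    {"slide":[-0.43,-0.06,0],"rot":[0,0,-0.01],"gripper":0.1},
    {"slide":[-0.3,0.26,0],"rot":[0,0,-0.011],"gripper":0.1},
    {"slide":[-0.31,0.25,0],"rot":[0,0,-0.012],"gripper":0.1},
    {"slide":[-0.33,0.24,0],"rot":[0,0,-0.011],"gripper":0.1},
    {"slide":[-0.33,0.23,0],"rot":[0,0,-0.012],"gripper":0.1},
  ],
)

```text
clock: 8.0
ee_pos: [0.6005, 0.0971, 0.1993]
tcp_rot: [-0.0, 0.585, 0.811, -0.0]
force: [0.5, 1.5, -1.2]
opening: 0.274
gripper_force: 40.0
```

Run:
```python
from h import *
o,p,psi=pose();print(p,psi,w2b(p),o["opening"],o["gripper_force"],o["force"],o["q"].round(2))
im=snap("top","t1.png")[:,:,::-1]; s=imaging.capture("scene")[:,:,::-1]
cv2.imwrite("pics/t1c.png",np.hstack([cv2.resize(im[170:310,250:390],(400,400),interpolation=cv2.INTER_CUBIC),cv2.resize(s[170:300,250:380],(400,400),interpolation=cv2.INTER_CUBIC)]))
```

```text
[0.60051878 0.09714128 0.19933984] 108.40387528216809 [ 98.6 -70.7] 0.27439476765524 39.994096755981445 [ 0.49106578  1.51759105 -1.15522545] [ 0.3   0.5  -0.69  1.67  0.35  1.1  -0.17]
```

View pics/t1c.png

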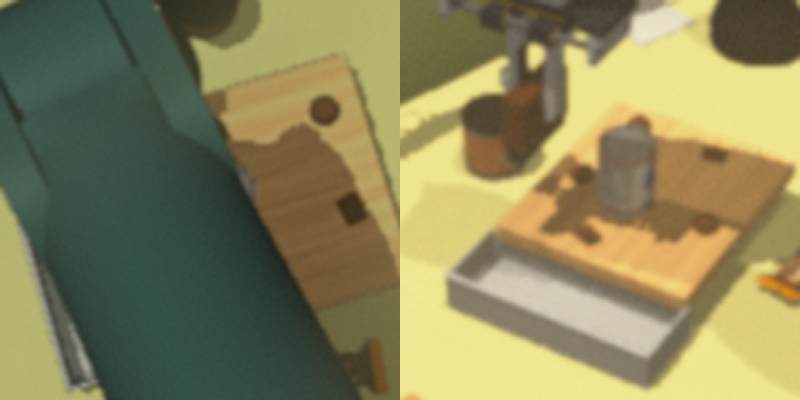

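Left view: the arm hides part of the board. Right view: the scraper is held upright beside the board at about (535,110), and the shells and tin are untouched.

>>> arm_command(
  plan=[
    {"slide":[0.03,0,0.2],"rot":[0,0,0],"gripper":0.1},
    {"slide":[0,0,0.25],"rot":[0,0,0],"gripper":0.1},
    {"slide":[0,0,0.25],"rot":[0,0,0],"gripper":0.1},
    {"slide":[0,0,0.2],"rot":[0,0,0],"gripper":0.1},
    {"slide":[0,0,0.04],"rot":[0,0,0],"gripper":0.1},
    {"slide":[0,0,0],"rot":[0,0,0],"gripper":0.1},
  ],
)

```text
clock: 8.85
ee_pos: [0.5988, 0.1014, 0.1057]
tcp_rot: [-0.0, 0.585, 0.811, 0.0]
force: [0.5, 0.4, 0.1]
opening: 0.275
gripper_force: 40.0
```

Run:
```python
from h import *
o,p,psi=pose();print(p,psi,w2b(p),o["force"])
w=b2w(102,26); rows([(*w,.1045,108.3,8)],.1)
```

```text
[0.59876423 0.10144846 0.10565553] 108.36396285594165 [103.3 -70.4] [0.52036988 0.40702215 0.05274944]
{"slide":[-0.0, -0.12, 0.0],"rot":[0,0,0],"gripper":0.1},
{"slide":[-0.0, -0.12, 0.0],"rot":[0,0,0],"gripper":0.1},
{"slide":[-0.0, -0.12, 0.0],"rot":[0,0,0],"gripper":0.1},
{"slide":[-0.0, -0.12, 0.0],"rot":[0,0,0],"gripper":0.1},
{"slide":[-0.0, -0.12, 0.0],"rot":[0,0,0],"gripper":0.1},
{"slide":[-0.0, -0.12, 0.0],"rot":[0,0,0],"gripper":0.1},
{"slide":[-0.01, -0.12, 0.01],"rot":[0,0,0],"gripper":0.1},
{"slide":[-0.0, -0.12, 0.0],"rot":[0,0,0],"gripper":0.1},
end [5.08000e-01 7.03000e-02 1.04700e-01 1.08364e+02]
```

>>> arm_command(
  plan=[
    {"slide":[0,-0.12,0.01],"rot":[0,0,0],"gripper":0.1},
    {"slide":[0,-0.12,0],"rot":[0,0,0],"gripper":0.1},
    {"slide":[0,-0.12,0],"rot":[0,0,0],"gripper":0.1},
    {"slide":[0,-0.12,0],"rot":[0,0,0],"gripper":0.1},
    {"slide":[0,-0.12,0],"rot":[0,0,0],"gripper":0.1},
    {"slide":[0,-0.12,0],"rot":[0,0,0],"gripper":0.1},
    {"slide":[0,-0.12,0],"rot":[0,0,0],"gripper":0.1},
    {"slide":[0,-0.12,0],"rot":[0,0,0],"gripper":0.1},
  ],
)

```text
clock: 9.85
ee_pos: [0.5069, 0.0706, 0.1045]
tcp_rot: [-0.0, 0.585, 0.811, 0.0]
force: [0.4, 0.7, -1.9]
opening: 0.272
gripper_force: 40.0
```

Run:
```python
from h import *
o,p,psi=pose();print(p,psi,w2b(p),o["force"])
a=b2w(102,15);b=b2w(-20,68); rows([(*a,.115,108.3,1),(*a,.2,108.3,3),(*b,.2,18.3,10)],.1)
```

```text
[0.50687497 0.07058861 0.10445757] 108.33751198221331 [102.8  26.6] [ 0.41042758  0.72154309 -1.87041267]
{"slide":[-0.01, 0.12, -0.11],"rot":[0,0,0],"gripper":0.1},
{"slide":[0.0, -0.0, -0.28],"rot":[0,0,0],"gripper":0.1},
{"slide":[0.0, -0.0, -0.28],"rot":[0,0,0],"gripper":0.1},
{"slide":[0.0, -0.0, -0.29],"rot":[0,0,0],"gripper":0.1},
{"slide":[-0.12, -0.05, 0.0],"rot":[0,0,0.05],"gripper":0.1},
{"slide":[-0.13, -0.03, 0.0],"rot":[0,0,0.05],"gripper":0.1},
{"slide":[-0.13, -0.01, 0.0],"rot":[0,0,0.05],"gripper":0.1},
{"slide":[-0.13, 0.01, 0.0],"rot":[0,0,0.05],"gripper":0.1},
{"slide":[-0.13, 0.03, 0.0],"rot":[0,0,0.05],"gripper":0.1},
{"slide":[-0.13, 0.05, 0.0],"rot":[0,0,0.05],"gripper":0.1},
{"slide":[-0.12, 0.06, 0.0],"rot":[0,0,0.05],"gripper":0.1},
{"slide":[-0.1, 0.08, 0.0],"rot":[0,0,0.05],"gripper":0.1},
{"slide":[-0.09, 0.1, 0.0],"rot":[0,0,0.05],"gripper":0.1},
{"slide":[-0.08, 0.11, 0.0],"rot":[0,0,0.05],"gripper":0.1},
end [ 0.5056 -0.0588  0.2005 18.3375]
```

>>> arm_command(
  plan=[
    {"slide":[0,0.1,-0.02],"rot":[0,0,0],"gripper":0.1},
    {"slide":[0,0,-0.3],"rot":[0,0,0],"gripper":0.1},
    {"slide":[0,0,-0.32],"rot":[0,0,0],"gripper":0.1},
    {"slide":[0,0,-0.32],"rot":[0,0,0],"gripper":0.1},
    {"slide":[-0.12,-0.05,0],"rot":[0,0,0.05],"gripper":0.1},
    {"slide":[-0.13,-0.03,0],"rot":[0,0,0.05],"gripper":0.1},
    {"slide":[-0.13,-0.01,0],"rot":[0,0,0.05],"gripper":0.1},
    {"slide":[-0.13,0.01,0],"rot":[0,0,0.05],"gripper":0.1},
  ],
)

```text
clock: 10.85
ee_pos: [0.5139, 0.0215, 0.2007]
tcp_rot: [-0.0, 0.809, 0.588, 0.0]
force: [-0.3, 0.3, -2.1]
opening: 0.278
gripper_force: 40.0
```

>>> arm_command(
  plan=[
    {"slide":[-0.13,0.03,0],"rot":[0,0,0.05],"gripper":0.1},
    {"slide":[-0.13,0.05,0],"rot":[0,0,0.05],"gripper":0.1},
    {"slide":[-0.12,0.06,0],"rot":[0,0,0.05],"gripper":0.1},
    {"slide":[-0.1,0.08,0],"rot":[0,0,0.05],"gripper":0.1},
    {"slide":[-0.09,0.1,0],"rot":[0,0,0.05],"gripper":0.1},
    {"slide":[-0.08,0.11,0],"rot":[0,0,0.05],"gripper":0.1},
  ],
)

```text
clock: 11.6
ee_pos: [0.5046, -0.0585, 0.2006]
tcp_rot: [-0.0, 0.988, 0.157, 0.0]
force: [-0.3, 0.8, -2.0]
opening: 0.278
gripper_force: 40.0
```

Run:
```python
from h import *
o,p,psi=pose();print(p,psi,w2b(p),o["force"],o["opening"])
im=snap("top","t2.png")[:,:,::-1]; s=imaging.capture("scene")[:,:,::-1]
cv2.imwrite("pics/t2c.png",np.hstack([cv2.resize(im[170:310,250:390],(400,400),interpolation=cv2.INTER_CUBIC),cv2.resize(s[170:300,250:380],(400,400),interpolation=cv2.INTER_CUBIC)]))
a=b2w(-20,68); rows([(*a,.12,18.3,4),(*a,.1045,18.3,2)],.1)
```

```text
[ 0.50461291 -0.0585306   0.20061336] 18.06539369731837 [-19.   69.3] [-0.3266075   0.76176348 -2.00799178] 0.27797615349636207
{"slide":[0.0, 0.0, 0.2],"rot":[0,0,-0],"gripper":0.1},
{"slide":[0.01, 0.0, 0.2],"rot":[0,0,-0],"gripper":0.1},
{"slide":[0.0, 0.0, 0.2],"rot":[0,0,-0.001],"gripper":0.1},
{"slide":[0.01, 0.0, 0.21],"rot":[0,0,-0],"gripper":0.1},
{"slide":[-0.0, 0.0, 0.08],"rot":[0,0,-0],"gripper":0.1},
{"slide":[-0.0, 0.0, 0.07],"rot":[0,0,-0],"gripper":0.1},
end [ 0.5063 -0.0587  0.1046 18.2955]
```

View pics/t2c.png

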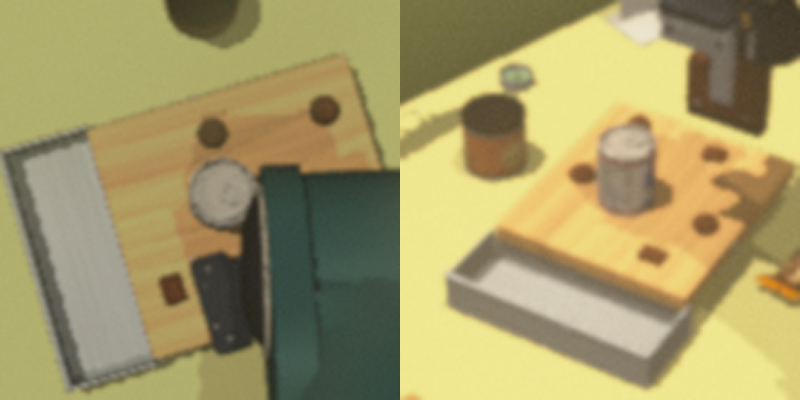

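C now lies at right-view pixel (650,255), which is clear of the tin and in the +y lane. E is at (705,225) and the tin has not moved.

>>> arm_command(
  plan=[
    {"slide":[0.01,0,0.2],"rot":[0,0,0],"gripper":0.1},
    {"slide":[0,0,0.2],"rot":[0,0,0],"gripper":0.1},
    {"slide":[0,0,0.2],"rot":[0,0,0],"gripper":0.1},
    {"slide":[0,0,0.2],"rot":[0,0,0],"gripper":0.1},
    {"slide":[0,0,0.1],"rot":[0,0,0],"gripper":0.1},
    {"slide":[0,0,0.06],"rot":[0,0,0],"gripper":0.1},
    {"slide":[0,0,0],"rot":[0,0,0],"gripper":0.1},
  ],
)

```text
clock: 12.58
ee_pos: [0.5053, -0.0578, 0.1046]
tcp_rot: [-0.0, 0.987, 0.16, 0.0]
force: [-0.5, 0.0, -1.0]
opening: 0.275
gripper_force: 40.0
```

Run:
```python
from h import *
o,p,psi=pose();print(p,psi,w2b(p),o["force"])
a=b2w(123,70); rows([(*a,.1045,18.3,8)],.1)
```

```text
[ 0.50527247 -0.05780111  0.10456713] 18.39589780014805 [-18.6  68.4] [-0.51339152  0.02003221 -1.04180912]
{"slide":[-0.0, -0.18, 0.0],"rot":[0,0,0],"gripper":0.1},
{"slide":[-0.0, -0.18, 0.0],"rot":[0,0,0],"gripper":0.1},
{"slide":[-0.0, -0.18, 0.0],"rot":[0,0,0],"gripper":0.1},
{"slide":[-0.0, -0.18, 0.0],"rot":[0,0,0],"gripper":0.1},
{"slide":[-0.0, -0.17, 0.0],"rot":[0,0,0],"gripper":0.1},
{"slide":[-0.0, -0.18, 0.0],"rot":[0,0,0],"gripper":0.1},
{"slide":[-0.01, -0.17, 0.0],"rot":[0,0,0],"gripper":0.1},
{"slide":[-0.0, -0.18, 0.0],"rot":[0,0,0.001],"gripper":0.1},
end [ 0.4595  0.0766  0.1046 18.2159]
```

>>> arm_command(
  plan=[
    {"slide":[0,-0.18,0],"rot":[0,0,0],"gripper":0.1},
    {"slide":[0,-0.18,0],"rot":[0,0,0],"gripper":0.1},
    {"slide":[0,-0.18,0],"rot":[0,0,0],"gripper":0.1},
    {"slide":[0,-0.18,0],"rot":[0,0,0],"gripper":0.1},
    {"slide":[0,-0.18,0],"rot":[0,0,0],"gripper":0.1},
    {"slide":[0,-0.18,0],"rot":[0,0,0],"gripper":0.1},
    {"slide":[0,-0.17,0],"rot":[0,0,0],"gripper":0.1},
    {"slide":[0,-0.17,0],"rot":[0,0,0],"gripper":0.1},
  ],
)

```text
clock: 13.58
ee_pos: [0.46, 0.078, 0.1045]
tcp_rot: [-0.0, 0.987, 0.159, 0.0]
force: [-0.9, 0.3, -1.5]
opening: 0.275
gripper_force: 40.0
```

Run:
```python
from h import *
o,p,psi=pose();print(p,psi,w2b(p),o["force"])
a=b2w(115,68);b=b2w(-115,25); rows([(*a,.2,18.3,3),(*b,.2,37.3,5)],.1)
```

```text
[0.46000049 0.0779909  0.10450702] 18.351378570130066 [124.6  68.8] [-0.93589427  0.34152283 -1.48215656]
{"slide":[0.0, 0.03, -0.32],"rot":[0,0,0],"gripper":0.1},
{"slide":[0.0, 0.03, -0.32],"rot":[0,0,0],"gripper":0.1},
{"slide":[0.01, 0.04, -0.31],"rot":[0,0,0],"gripper":0.1},
{"slide":[0.09, 0.46, -0.0],"rot":[0,0,-0.021],"gripper":0.1},
{"slide":[0.05, 0.46, -0.0],"rot":[0,0,-0.021],"gripper":0.1},
{"slide":[0.02, 0.47, -0.0],"rot":[0,0,-0.021],"gripper":0.1},
{"slide":[-0.01, 0.47, -0.0],"rot":[0,0,-0.021],"gripper":0.1},
{"slide":[-0.03, 0.46, -0.0],"rot":[0,0,-0.021],"gripper":0.1},
end [ 0.5767 -0.1355  0.1995 37.2514]
```

>>> arm_command(
  plan=[
    {"slide":[0,0.05,-0.3],"rot":[0,0,0],"gripper":0.1},
    {"slide":[0,0.03,-0.33],"rot":[0,0,0],"gripper":0.1},
    {"slide":[0,0.03,-0.32],"rot":[0,0,0],"gripper":0.1},
    {"slide":[0.09,0.46,0],"rot":[0,0,-0.021],"gripper":0.1},
    {"slide":[0.05,0.46,0],"rot":[0,0,-0.021],"gripper":0.1},
    {"slide":[0.02,0.47,0],"rot":[0,0,-0.021],"gripper":0.1},
    {"slide":[-0.01,0.47,0],"rot":[0,0,-0.021],"gripper":0.1},
    {"slide":[-0.03,0.46,0],"rot":[0,0,-0.021],"gripper":0.1},
  ],
)

```text
clock: 14.58
ee_pos: [0.577, -0.1386, 0.1994]
tcp_rot: [-0.0, 0.947, 0.32, -0.0]
force: [0.5, 0.7, -0.7]
opening: 0.269
gripper_force: 40.0
```

Run:
```python
from h import *
o,p,psi=pose();print(p,psi,w2b(p),o["force"],o["opening"])
im=snap("top","t3.png")[:,:,::-1]; s=imaging.capture("scene")[:,:,::-1]
cv2.imwrite("pics/t3c.png",np.hstack([cv2.resize(im[170:310,250:390],(400,400),interpolation=cv2.INTER_CUBIC),cv2.resize(s[170:300,250:380],(400,400),interpolation=cv2.INTER_CUBIC)]))
for r in finder.landmark_of("top","shell_0"): print(round(r["conf"],2),w2b(unproj("top",r["at"],.05)))
a=b2w(-115,25); rows([(*a,.12,37.3,4),(*a,.1045,37.3,2)],.1)
```

```text
[ 0.57702387 -0.13861935  0.19937684] 37.36543426300008 [-117.8   25.7] [ 0.529461    0.74443008 -0.74527385] 0.26907034299053856
0.63 [-76.5 -61.5]
0.51 [159.6  72.6]
0.4 [ 14.6 -68.1]
0.38 [151.   30.5]
{"slide":[0.01, -0.01, 0.2],"rot":[0,0,-0],"gripper":0.1},
{"slide":[0.0, -0.01, 0.2],"rot":[0,0,-0],"gripper":0.1},
{"slide":[0.01, -0.0, 0.19],"rot":[0,0,-0.001],"gripper":0.1},
{"slide":[0.0, -0.01, 0.2],"rot":[0,0,-0],"gripper":0.1},
{"slide":[0.0, 0.0, 0.08],"rot":[0,0,-0],"gripper":0.1},
{"slide":[0.0, 0.0, 0.07],"rot":[0,0,-0],"gripper":0.1},
end [ 0.5764 -0.1357  0.1047 37.2682]
```

View pics/t3c.png

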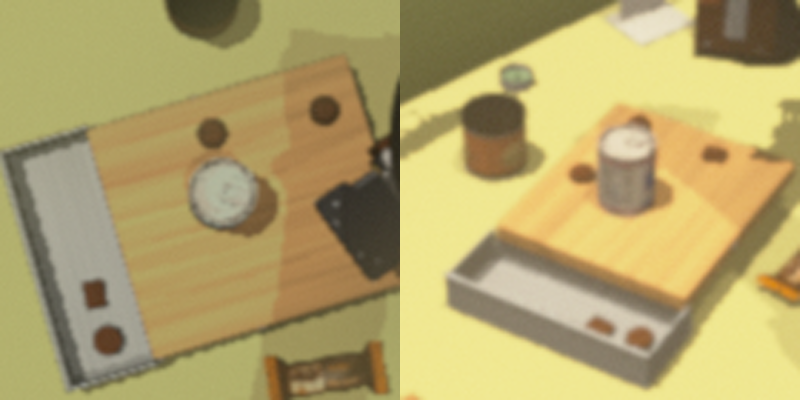

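C and E are in the tray at left-view (95,293) and (108,340), and the tin still stands at (223,193). D is next.

>>> arm_command(
  plan=[
    {"slide":[0.01,-0.01,0.2],"rot":[0,0,0],"gripper":0.1},
    {"slide":[0,0,0.2],"rot":[0,0,0],"gripper":0.1},
    {"slide":[0,0,0.2],"rot":[0,0,0],"gripper":0.1},
    {"slide":[0,0,0.2],"rot":[0,0,0],"gripper":0.1},
    {"slide":[0,0,0.1],"rot":[0,0,0],"gripper":0.1},
    {"slide":[0,0,0.05],"rot":[0,0,0],"gripper":0.1},
    {"slide":[0,0,0],"rot":[0,0,0],"gripper":0.1},
  ],
)

```text
clock: 15.6
ee_pos: [0.5767, -0.1365, 0.1046]
tcp_rot: [-0.0, 0.948, 0.319, 0.0]
force: [0.3, 0.4, -1.1]
opening: 0.273
gripper_force: 40.0
```

Run:
```python
from h import *
o,p,psi=pose();print(p,psi,w2b(p),o["force"])
a=b2w(-35,57);b=b2w(-5,66);c=b2w(123,66); rows([(*a,.1045,37.3,5),(*b,.1045,18.3,3),(*c,.1045,18.3,8)],.1)
```

```text
[ 0.57673137 -0.13645868  0.10456846] 37.23692144670552 [-115.7   25.3] [ 0.29962519  0.35725521 -1.08754559]
{"slide":[-0.01, -0.17, 0.0],"rot":[0,0,-0],"gripper":0.1},
{"slide":[-0.01, -0.17, 0.0],"rot":[0,0,-0],"gripper":0.1},
{"slide":[-0.01, -0.18, 0.0],"rot":[0,0,-0],"gripper":0.1},
{"slide":[-0.0, -0.17, 0.0],"rot":[0,0,-0],"gripper":0.1},
{"slide":[-0.01, -0.18, 0.0],"rot":[0,0,-0],"gripper":0.1},
{"slide":[0.0, -0.1, 0.0],"rot":[0,0,0.035],"gripper":0.1},
{"slide":[-0.0, -0.1, 0.0],"rot":[0,0,0.035],"gripper":0.1},
{"slide":[-0.02, -0.11, 0.0],"rot":[0,0,0.035],"gripper":0.1},
{"slide":[0.0, -0.16, 0.0],"rot":[0,0,0],"gripper":0.1},
{"slide":[0.0, -0.16, 0.0],"rot":[0,0,0],"gripper":0.1},
{"slide":[0.0, -0.16, 0.0],"rot":[0,0,0],"gripper":0.1},
{"slide":[0.0, -0.16, 0.0],"rot":[0,0,0],"gripper":0.1},
{"slide":[0.0, -0.16, 0.0],"rot":[0,0,0],"gripper":0.1},
{"slide":[0.0, -0.16, 0.0],"rot":[0,0,0],"gripper":0.1},
{"slide":[0.0, -0.16, 0.0],"rot":[0,0,0],"gripper":0.1},
{"slide":[0.0, -0.16, 0.0],"rot":[0,0,0],"gripper":0.1},
end [ 0.463   0.0776  0.1046 18.3369]
```

>>> arm_command(
  plan=[
    {"slide":[-0.01,-0.17,0],"rot":[0,0,0],"gripper":0.1},
    {"slide":[-0.01,-0.17,0],"rot":[0,0,0],"gripper":0.1},
    {"slide":[-0.01,-0.18,0],"rot":[0,0,0],"gripper":0.1},
    {"slide":[0,-0.17,0],"rot":[0,0,0],"gripper":0.1},
    {"slide":[-0.01,-0.18,0],"rot":[0,0,0],"gripper":0.1},
    {"slide":[0,-0.1,0],"rot":[0,0,0.035],"gripper":0.1},
    {"slide":[0,-0.1,0],"rot":[0,0,0.035],"gripper":0.1},
    {"slide":[-0.02,-0.11,0],"rot":[0,0,0.035],"gripper":0.1},
  ],
)

```text
clock: 16.6
ee_pos: [0.5026, -0.0433, 0.1045]
tcp_rot: [-0.0, 0.988, 0.158, 0.0]
force: [-0.7, 0.6, -1.6]
opening: 0.272
gripper_force: 40.0
```

>>> arm_command(
  plan=[
    {"slide":[0,-0.16,0],"rot":[0,0,0],"gripper":0.1},
    {"slide":[0,-0.16,0],"rot":[0,0,0],"gripper":0.1},
    {"slide":[0,-0.16,0],"rot":[0,0,0],"gripper":0.1},
    {"slide":[0,-0.16,0],"rot":[0,0,0],"gripper":0.1},
    {"slide":[0,-0.16,0],"rot":[0,0,0],"gripper":0.1},
    {"slide":[0,-0.16,0],"rot":[0,0,0],"gripper":0.1},
    {"slide":[0,-0.16,0],"rot":[0,0,0],"gripper":0.1},
    {"slide":[0,-0.16,0],"rot":[0,0,0],"gripper":0.1},
  ],
)

```text
clock: 17.6
ee_pos: [0.4626, 0.0785, 0.1045]
tcp_rot: [-0.0, 0.987, 0.159, -0.0]
force: [0.3, -0.8, -1.5]
opening: 0.273
gripper_force: 40.0
```

Run:
```python
from h import *
o,p,psi=pose();print(p,psi,w2b(p),o["force"])
a=b2w(115,68);b=b2w(-28,-91); rows([(*a,.205,18.3,3),(*b,.205,18.3,5)],.1)
```

```text
[0.46257732 0.07851891 0.10446763] 18.34158882152032 [124.3  66.1] [ 0.25859141 -0.78744066 -1.53432215]
{"slide":[-0.01, 0.03, -0.34],"rot":[0,0,0],"gripper":0.1},
{"slide":[-0.0, 0.03, -0.33],"rot":[0,0,0],"gripper":0.1},
{"slide":[-0.01, 0.03, -0.34],"rot":[0,0,0],"gripper":0.1},
{"slide":[0.32, 0.29, 0.0],"rot":[0,0,0],"gripper":0.1},
{"slide":[0.32, 0.29, 0.0],"rot":[0,0,0],"gripper":0.1},
{"slide":[0.32, 0.28, 0.0],"rot":[0,0,0],"gripper":0.1},
{"slide":[0.32, 0.29, 0.0],"rot":[0,0,0],"gripper":0.1},
{"slide":[0.31, 0.28, 0.0],"rot":[0,0,0],"gripper":0.1},
end [ 6.59400e-01 -1.64000e-02  2.05500e-01  1.83416e+01]
```

>>> arm_command(
  plan=[
    {"slide":[0,0.05,-0.33],"rot":[0,0,0],"gripper":0.1},
    {"slide":[0,0.03,-0.34],"rot":[0,0,0],"gripper":0.1},
    {"slide":[0,0.03,-0.34],"rot":[0,0,0],"gripper":0.1},
    {"slide":[0.32,0.28,0],"rot":[0,0,0],"gripper":0.1},
    {"slide":[0.32,0.29,0],"rot":[0,0,0],"gripper":0.1},
    {"slide":[0.32,0.28,0],"rot":[0,0,0],"gripper":0.1},
    {"slide":[0.32,0.29,0],"rot":[0,0,0],"gripper":0.1},
    {"slide":[0.31,0.28,0],"rot":[0,0,0],"gripper":0.1},
  ],
)

```text
clock: 18.6
ee_pos: [0.6631, -0.0177, 0.2052]
tcp_rot: [-0.0, 0.987, 0.159, -0.0]
force: [-0.5, 1.0, -2.1]
opening: 0.274
gripper_force: 40.0
```

Run:
```python
from h import *
o,p,psi=pose();print(p,psi,w2b(p),o["force"],o["opening"])
imaging.capture("top")
for k,z in(("board_tin",.05),("shell_0",.05)):
  for r in finder.landmark_of("top",k): print(k,round(r["conf"],2),w2b(unproj("top",r["at"],z)))
a=b2w(-28,-91); rows([(*a,.12,18.3,4),(*a,.1045,18.3,2)],.1)
```

```text
[ 0.66309534 -0.01765186  0.20516137] 18.333949153385174 [-30. -94.] [-0.52520155  0.97042404 -2.11811235] 0.2737241154650119
board_tin 0.84 [27.3 -8. ]
shell_0 0.64 [154.9  26.9]
shell_0 0.55 [151.2  81.9]
shell_0 0.43 [ 14.7 -75.2]
shell_0 0.36 [137.7  62.3]
{"slide":[-0.01, -0.01, 0.21],"rot":[0,0,-0],"gripper":0.1},
{"slide":[-0.01, -0.0, 0.21],"rot":[0,0,-0],"gripper":0.1},
{"slide":[-0.0, -0.01, 0.21],"rot":[0,0,-0],"gripper":0.1},
{"slide":[-0.01, -0.0, 0.21],"rot":[0,0,-0],"gripper":0.1},
{"slide":[0.0, -0.0, 0.08],"rot":[0,0,-0],"gripper":0.1},
{"slide":[0.0, -0.0, 0.08],"rot":[0,0,-0],"gripper":0.1},
end [ 6.59200e-01 -1.70000e-02  1.04400e-01  1.82606e+01]
```

D is in the tray (net estimate 137.7, 62.3). I'm lowering behind A.

>>> arm_command(
  plan=[
    {"slide":[-0.01,0,0.2],"rot":[0,0,0],"gripper":0.1},
    {"slide":[-0.01,0,0.2],"rot":[0,0,0],"gripper":0.1},
    {"slide":[0,0,0.2],"rot":[0,0,0],"gripper":0.1},
    {"slide":[0,0,0.2],"rot":[0,0,0],"gripper":0.1},
    {"slide":[0,0,0.13],"rot":[0,0,0],"gripper":0.1},
    {"slide":[0,0,0.08],"rot":[0,0,0],"gripper":0.1},
    {"slide":[0,0,0],"rot":[0,0,0],"gripper":0.1},
  ],
)

```text
clock: 19.62
ee_pos: [0.6603, -0.0183, 0.1043]
tcp_rot: [-0.0, 0.987, 0.159, 0.0]
force: [-0.1, -1.4, -1.7]
opening: 0.27
gripper_force: 40.0
```

Run:
```python
from h import *
o,p,psi=pose();print(p,psi,w2b(p),o["force"])
a=b2w(123,-91); rows([(*a,.1045,18.3,8)],.1)
```

```text
[ 0.6602851  -0.01833729  0.10430493] 18.333465532477828 [-29.8 -91.1] [-0.10391748 -1.39980623 -1.71589831]
{"slide":[-0.0, -0.19, -0.0],"rot":[0,0,0],"gripper":0.1},
{"slide":[-0.0, -0.19, -0.0],"rot":[0,0,0],"gripper":0.1},
{"slide":[-0.0, -0.19, -0.0],"rot":[0,0,0],"gripper":0.1},
{"slide":[-0.0, -0.19, -0.0],"rot":[0,0,0],"gripper":0.1},
{"slide":[-0.0, -0.19, -0.0],"rot":[0,0,0],"gripper":0.1},
{"slide":[-0.0, -0.19, -0.0],"rot":[0,0,0],"gripper":0.1},
{"slide":[-0.0, -0.19, -0.0],"rot":[0,0,0],"gripper":0.1},
{"slide":[-0.0, -0.2, -0.0],"rot":[0,0,0],"gripper":0.1},
end [ 0.6122  0.1269  0.1043 18.3335]
```

>>> arm_command(
  plan=[
    {"slide":[0,-0.19,0],"rot":[0,0,0],"gripper":0.1},
    {"slide":[0,-0.19,0],"rot":[0,0,0],"gripper":0.1},
    {"slide":[0,-0.19,0],"rot":[0,0,0],"gripper":0.1},
    {"slide":[0,-0.19,0],"rot":[0,0,0],"gripper":0.1},
    {"slide":[0,-0.19,0],"rot":[0,0,0],"gripper":0.1},
    {"slide":[0,-0.19,0],"rot":[0,0,0],"gripper":0.1},
    {"slide":[0,-0.19,0],"rot":[0,0,0],"gripper":0.1},
    {"slide":[0,-0.2,0],"rot":[0,0,0],"gripper":0.1},
  ],
)

```text
clock: 20.62
ee_pos: [0.6115, 0.128, 0.1044]
tcp_rot: [-0.0, 0.987, 0.159, -0.0]
force: [-0.2, 0.5, -1.0]
opening: 0.273
gripper_force: 40.0
```

Run:
```python
from h import *
o,p,psi=pose();print(p,psi,w2b(p),o["force"])
a=b2w(115,-91);b=b2w(-123,-57); rows([(*a,.205,18.3,3),(*b,.205,3.3,5)],.1)
```

```text
[0.61151789 0.12802437 0.1044413 ] 18.329773461092145 [124.5 -90.8] [-0.23007952  0.45303244 -1.00954566]
{"slide":[0.0, 0.03, -0.34],"rot":[0,0,0],"gripper":0.1},
{"slide":[0.0, 0.03, -0.33],"rot":[0,0,0],"gripper":0.1},
{"slide":[0.0, 0.04, -0.34],"rot":[0,0,0],"gripper":0.1},
{"slide":[-0.07, 0.47, 0.0],"rot":[0,0,0.017],"gripper":0.1},
{"slide":[-0.04, 0.48, 0.0],"rot":[0,0,0.017],"gripper":0.1},
{"slide":[-0.02, 0.48, 0.0],"rot":[0,0,0.016],"gripper":0.1},
{"slide":[0.01, 0.48, 0.0],"rot":[0,0,0.017],"gripper":0.1},
{"slide":[0.03, 0.48, 0.0],"rot":[0,0,0.016],"gripper":0.1},
end [ 0.6568 -0.1176  0.2054  3.3898]
```

>>> arm_command(
  plan=[
    {"slide":[0,0.05,-0.33],"rot":[0,0,0],"gripper":0.1},
    {"slide":[0,0.03,-0.33],"rot":[0,0,0],"gripper":0.1},
    {"slide":[0,0.03,-0.34],"rot":[0,0,0],"gripper":0.1},
    {"slide":[-0.07,0.47,0],"rot":[0,0,0.017],"gripper":0.1},
    {"slide":[-0.04,0.48,0],"rot":[0,0,0.017],"gripper":0.1},
    {"slide":[-0.02,0.48,0],"rot":[0,0,0.017],"gripper":0.1},
    {"slide":[0.01,0.48,0],"rot":[0,0,0.017],"gripper":0.1},
    {"slide":[0.03,0.48,0],"rot":[0,0,0.016],"gripper":0.1},
  ],
)

```text
clock: 21.62
ee_pos: [0.6574, -0.1205, 0.2045]
tcp_rot: [-0.0, 1.0, 0.027, 0.0]
force: [0.6, 0.6, -0.5]
opening: 0.278
gripper_force: 40.0
```

Run:
```python
from h import *
o,p,psi=pose();print(p,psi,w2b(p),o["force"],o["opening"])
imaging.capture("top")
for k,z in(("board_tin",.05),("shell_0",.05)):
  for r in finder.landmark_of("top",k): print(k,round(r["conf"],2),w2b(unproj("top",r["at"],z)))
imaging.capture("scene")
for k,z in(("board_tin",.05),("shell_0",.05)):
  for r in finder.landmark_of("scene",k): print(k,round(r["conf"],2),w2b(unproj("scene",r["at"],z)))
a=b2w(-123,-57); rows([(*a,.12,3.3,4),(*a,.1045,3.3,2)],.1)
```

```text
[ 0.65744156 -0.12048165  0.20446274] 3.1277269560492336 [-125.8  -56.4] [ 0.62268664  0.56641417 -0.54705473] 0.27813704489992147
board_tin 0.62 [ 16.8 -19.2]
shell_0 0.64 [162.1 -62. ]
shell_0 0.57 [139.3  58.9]
shell_0 0.56 [153.2  34.2]
shell_0 0.5 [157.4  77.7]
shell_0 0.42 [-278.   166.1]
shell_0 0.38 [-82.5 -62.8]
board_tin 0.84 [ 15.8 -28.1]
shell_0 0.59 [-88.8 -70.6]
shell_0 0.53 [193.7  52.4]
shell_0 0.49 [165.5  78.9]
shell_0 0.39 [189.1 -45.1]
shell_0 0.38 [193.4  97.9]
{"slide":[-0.0, -0.0, 0.21],"rot":[0,0,0],"gripper":0.1},
{"slide":[-0.0, -0.0, 0.21],"rot":[0,0,0],"gripper":0.1},
{"slide":[-0.0, -0.0, 0.21],"rot":[0,0,0],"gripper":0.1},
{"slide":[-0.0, -0.0, 0.21],"rot":[0,0,0],"gripper":0.1},
{"slide":[-0.0, -0.0, 0.08],"rot":[0,0,0],"gripper":0.1},
{"slide":[-0.0, -0.0, 0.08],"rot":[0,0,0],"gripper":0.1},
end [ 0.6573 -0.118   0.1044  3.3214]
```

```bash
cat > tin.py <<'E'
from h import *
a=cv2.imread("pics/top0.png"); b=snap("top","now.png")[:,:,::-1].copy(); s0=cv2.imread("pics/scene0.png"); s1=snap("scene","nows.png")[:,:,::-1].copy()
for n,i,j,(x0,x1,y0,y1) in(("top",a,b,(314,342,224,251)),("scene",s0,s1,(313,335,208,241))):
    r=cv2.matchTemplate(j[y0-12:y1+12,x0-12:x1+12],i[y0:y1,x0:x1],cv2.TM_CCOEFF_NORMED); _,v,_,l=cv2.minMaxLoc(r); print(n,round(v,3),l[0]-12,l[1]-12)
E
python3 tin.py
```

```text
top 0.99 0 0
scene 0.968 0 0
```

>>> arm_command(
  plan=[
    {"slide":[0,0,0.2],"rot":[0,0,0],"gripper":0.1},
    {"slide":[0,0,0.2],"rot":[0,0,0],"gripper":0.1},
    {"slide":[0,0,0.2],"rot":[0,0,0],"gripper":0.1},
    {"slide":[0,0,0.2],"rot":[0,0,0],"gripper":0.1},
    {"slide":[0,0,0.12],"rot":[0,0,0],"gripper":0.1},
    {"slide":[0,0,0.08],"rot":[0,0,0],"gripper":0.1},
    {"slide":[0,0,0],"rot":[0,0,0],"gripper":0.1},
  ],
)

```text
clock: 22.9
ee_pos: [0.6574, -0.1197, 0.1043]
tcp_rot: [-0.0, 1.0, 0.028, 0.0]
force: [-0.1, 0.2, -1.0]
opening: 0.275
gripper_force: 40.0
```

Run:
```python
from h import *
o,p,psi=pose();print(p,psi,w2b(p),o["force"])
a=b2w(-50,-83);b=b2w(-20,-91);c=b2w(123,-91); rows([(*a,.1045,3.3,5),(*b,.1045,18.3,3),(*c,.1045,18.3,8)],.1)
```

```text
[ 0.65739015 -0.11969117  0.10430321] 3.2184144037663764 [-125.1  -56.6] [-0.10156128  0.22080377 -1.02026707]
{"slide":[0.01, -0.16, -0.0],"rot":[0,0,-0],"gripper":0.1},
{"slide":[0.01, -0.16, -0.0],"rot":[0,0,-0],"gripper":0.1},
{"slide":[0.01, -0.16, -0.0],"rot":[0,0,-0],"gripper":0.1},
{"slide":[0.01, -0.16, -0.0],"rot":[0,0,-0],"gripper":0.1},
{"slide":[0.02, -0.15, -0.0],"rot":[0,0,-0],"gripper":0.1},
{"slide":[-0.0, -0.1, -0.0],"rot":[0,0,-0.028],"gripper":0.1},
{"slide":[0.01, -0.11, -0.0],"rot":[0,0,-0.028],"gripper":0.1},
{"slide":[0.02, -0.1, -0.0],"rot":[0,0,-0.028],"gripper":0.1},
{"slide":[-0.0, -0.18, -0.0],"rot":[0,0,0],"gripper":0.1},
{"slide":[-0.0, -0.18, -0.0],"rot":[0,0,0],"gripper":0.1},
{"slide":[-0.0, -0.18, -0.0],"rot":[0,0,0],"gripper":0.1},
{"slide":[-0.0, -0.18, -0.0],"rot":[0,0,0],"gripper":0.1},
{"slide":[-0.0, -0.18, -0.0],"rot":[0,0,0],"gripper":0.1},
{"slide":[-0.0, -0.18, -0.0],"rot":[0,0,0],"gripper":0.1},
{"slide":[-0.0, -0.18, -0.0],"rot":[0,0,0],"gripper":0.1},
{"slide":[-0.0, -0.17, -0.0],"rot":[0,0,0],"gripper":0.1},
end [ 0.6124  0.1265  0.1043 18.3384]
```

>>> arm_command(
  plan=[
    {"slide":[0.01,-0.16,0],"rot":[0,0,0],"gripper":0.1},
    {"slide":[0.01,-0.16,0],"rot":[0,0,0],"gripper":0.1},
    {"slide":[0.01,-0.16,0],"rot":[0,0,0],"gripper":0.1},
    {"slide":[0.01,-0.16,0],"rot":[0,0,0],"gripper":0.1},
    {"slide":[0.02,-0.15,0],"rot":[0,0,0],"gripper":0.1},
    {"slide":[0,-0.1,0],"rot":[0,0,-0.028],"gripper":0.1},
    {"slide":[0.01,-0.11,0],"rot":[0,0,-0.028],"gripper":0.1},
    {"slide":[0.02,-0.1,0],"rot":[0,0,-0.028],"gripper":0.1},
  ],
)

```text
clock: 23.9
ee_pos: [0.6573, -0.0083, 0.1044]
tcp_rot: [-0.0, 0.987, 0.161, -0.0]
force: [-0.5, 0.0, -1.8]
opening: 0.277
gripper_force: 40.0
```

>>> arm_command(
  plan=[
    {"slide":[0,-0.18,0],"rot":[0,0,0],"gripper":0.1},
    {"slide":[0,-0.18,0],"rot":[0,0,0],"gripper":0.1},
    {"slide":[0,-0.18,0],"rot":[0,0,0],"gripper":0.1},
    {"slide":[0,-0.18,0],"rot":[0,0,0],"gripper":0.1},
    {"slide":[0,-0.18,0],"rot":[0,0,0],"gripper":0.1},
    {"slide":[0,-0.18,0],"rot":[0,0,0],"gripper":0.1},
    {"slide":[0,-0.18,0],"rot":[0,0,0],"gripper":0.1},
    {"slide":[0,-0.18,0],"rot":[0,0,0],"gripper":0.1},
  ],
)

```text
clock: 24.9
ee_pos: [0.6116, 0.1285, 0.1044]
tcp_rot: [-0.0, 0.987, 0.159, -0.0]
force: [0.3, 0.2, -1.0]
opening: 0.271
gripper_force: 40.0
```

Run:
```python
from h import *
o,p,psi=pose();print(p,psi,w2b(p),o["force"])
a=b2w(120,-91); rows([(*a,.2,18.3,3),(.52,.25,.2,54,5),(.483,.3665,.2,87.4,5)],.1)
```

```text
[0.61160505 0.12850359 0.10442973] 18.332156773768098 [124.9 -91. ] [ 0.3191853   0.21829358 -0.96788258]
{"slide":[-0.0, 0.02, -0.32],"rot":[0,0,0],"gripper":0.1},
{"slide":[-0.0, 0.01, -0.32],"rot":[0,0,0],"gripper":0.1},
{"slide":[-0.0, 0.02, -0.32],"rot":[0,0,0],"gripper":0.1},
{"slide":[-0.1, -0.3, 0.0],"rot":[0,0,-0.04],"gripper":0.1},
{"slide":[-0.06, -0.31, 0.0],"rot":[0,0,-0.04],"gripper":0.1},
{"slide":[-0.02, -0.31, 0.0],"rot":[0,0,-0.039],"gripper":0.1},
{"slide":[0.02, -0.31, 0.0],"rot":[0,0,-0.04],"gripper":0.1},
{"slide":[0.06, -0.31, 0.0],"rot":[0,0,-0.039],"gripper":0.1},
{"slide":[0.14, -0.2, 0.0],"rot":[0,0,-0.037],"gripper":0.1},
{"slide":[0.17, -0.18, 0.0],"rot":[0,0,-0.037],"gripper":0.1},
{"slide":[0.19, -0.16, 0.0],"rot":[0,0,-0.037],"gripper":0.1},
{"slide":[0.2, -0.13, 0.0],"rot":[0,0,-0.037],"gripper":0.1},
{"slide":[0.22, -0.11, 0.0],"rot":[0,0,-0.038],"gripper":0.1},
end [ 0.4832  0.3669  0.2004 87.4522]
```

>>> arm_command(
  plan=[
    {"slide":[0,0.02,-0.32],"rot":[0,0,0],"gripper":0.1},
    {"slide":[0,0.01,-0.32],"rot":[0,0,0],"gripper":0.1},
    {"slide":[0,0.02,-0.32],"rot":[0,0,0],"gripper":0.1},
    {"slide":[-0.1,-0.3,0],"rot":[0,0,-0.04],"gripper":0.1},
    {"slide":[-0.06,-0.31,0],"rot":[0,0,-0.04],"gripper":0.1},
    {"slide":[-0.02,-0.31,0],"rot":[0,0,-0.039],"gripper":0.1},
    {"slide":[0.02,-0.31,0],"rot":[0,0,-0.04],"gripper":0.1},
    {"slide":[0.06,-0.31,0],"rot":[0,0,-0.039],"gripper":0.1},
  ],
)

```text
clock: 25.9
ee_pos: [0.5196, 0.2502, 0.2005]
tcp_rot: [0.0, 0.89, 0.456, 0.0]
force: [-0.2, 0.3, -2.5]
opening: 0.277
gripper_force: 40.0
```

>>> arm_command(
  plan=[
    {"slide":[0.14,-0.2,0],"rot":[0,0,-0.037],"gripper":0.1},
    {"slide":[0.17,-0.18,0],"rot":[0,0,-0.037],"gripper":0.1},
    {"slide":[0.19,-0.16,0],"rot":[0,0,-0.037],"gripper":0.1},
    {"slide":[0.2,-0.13,0],"rot":[0,0,-0.037],"gripper":0.1},
    {"slide":[0.22,-0.11,0],"rot":[0,0,-0.038],"gripper":0.1},
    {"slide":[0,0,0],"rot":[0,0,0],"gripper":0.1},
  ],
)

```text
clock: 26.65
ee_pos: [0.4822, 0.3678, 0.2004]
tcp_rot: [-0.001, 0.721, 0.693, 0.0]
force: [0.4, -0.5, -1.9]
opening: 0.276
gripper_force: 40.0
```

```bash
python3 tin.py
python3 - <<'E'
from h import *
o,p,psi=pose();print(p,psi,o["force"],o["opening"])
b=cv2.imread("pics/now.png"); s=cv2.imread("pics/nows.png")
cv2.imwrite("pics/v.png",np.hstack([cv2.resize(b[170:310,250:390],(400,400),interpolation=cv2.INTER_CUBIC),cv2.resize(s[200:360,190:350],(400,400),interpolation=cv2.INTER_CUBIC)]))
for r in finder.landmark_of("top","shell_0"): print(round(r["conf"],2),w2b(unproj("top",r["at"],.004)))
rows([(.4835,.3665,.068,87.4,5),(.4835,.3665,.06,87.4,2)],.1)
E
```

```text
top 0.999 0 0
scene 0.935 0 0
[0.48350405 0.36562862 0.20034682] 87.37237277306554 [-0.40913685 -1.40821453 -1.6130888 ] 0.2720334211280793
0.61 [161.3 -60.8]
0.58 [158.7  78.3]
0.43 [130.8  57.5]
0.4 [160.2  28.6]
{"slide":[0.0, -0.0, 0.26],"rot":[0,0,-0],"gripper":0.1},
{"slide":[0.0, -0.0, 0.27],"rot":[0,0,-0],"gripper":0.1},
{"slide":[0.0, -0.0, 0.26],"rot":[0,0,-0],"gripper":0.1},
{"slide":[0.01, -0.0, 0.27],"rot":[0,0,-0],"gripper":0.1},
{"slide":[0.0, -0.0, 0.26],"rot":[0,0,-0],"gripper":0.1},
{"slide":[0.0, -0.0, 0.04],"rot":[0,0,-0],"gripper":0.1},
{"slide":[0.0, -0.0, 0.04],"rot":[0,0,-0],"gripper":0.1},
end [4.8390e-01 3.6620e-01 6.0300e-02 8.7334e+01]
```

View pics/v.png

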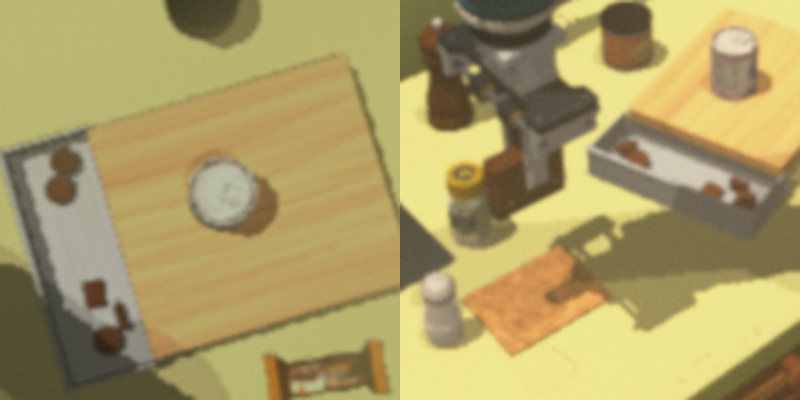

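Left view: the board is clear, all five pieces are in the tray (65,160; 62,188; 95,293; 122,316; 108,340) and the tin is unmoved. Right view: the scraper is held upright above the mat.

>>> arm_command(
  plan=[
    {"slide":[0,0,0.25],"rot":[0,0,0],"gripper":0.1},
    {"slide":[0,0,0.27],"rot":[0,0,0],"gripper":0.1},
    {"slide":[0,0,0.27],"rot":[0,0,0],"gripper":0.1},
    {"slide":[0,0,0.26],"rot":[0,0,0],"gripper":0.1},
    {"slide":[0,0,0.2],"rot":[0,0,0],"gripper":0.1},
    {"slide":[0,0,0.07],"rot":[0,0,0],"gripper":0.1},
    {"slide":[0,0,0.04],"rot":[0,0,0],"gripper":0.1},
    {"slide":[0,0,0],"rot":[0,0,0],"gripper":0.1},
  ],
)

```text
clock: 27.8
ee_pos: [0.4838, 0.3659, 0.0649]
tcp_rot: [0.0, 0.723, 0.691, 0.0]
force: [-0.3, -0.2, -1.2]
opening: 0.277
gripper_force: 40.0
```

Run:
```python
from h import *
o,p,psi=pose();print(p,psi,o["force"],o["opening"])
imaging.capture("scene")
```

```text
[0.48384647 0.36587585 0.06492936] 87.44710196439873 [-0.34219067 -0.17980413 -1.21431512] 0.2766108037659845
```

>>> arm_command(
  plan=[
    {"slide":[0,0,0.02],"rot":[0,0,0],"gripper":0.1},
    {"slide":[0,0,0.02],"rot":[0,0,0],"gripper":0.1},
    {"slide":[0,0,0.008],"rot":[0,0,0],"gripper":0.1},
    {"slide":[0,0,0],"rot":[0,0,0],"gripper":0.1},
    {"slide":[0,0,0],"rot":[0,0,0],"gripper":0.1},
  ],
)

```text
clock: 28.48
ee_pos: [0.4836, 0.3658, 0.0597]
tcp_rot: [-0.0, 0.723, 0.691, 0.0]
force: [-0.1, -0.3, -1.8]
opening: 0.272
gripper_force: 40.0
```

>>> arm_command(
  plan=[
    {"slide":[0,0,0.005],"rot":[0,0,0],"gripper":0.1},
    {"slide":[0,0,0],"rot":[0,0,0],"gripper":0.1},
    {"slide":[0,0,0],"rot":[0,0,0],"gripper":0.1},
  ],
)

```text
clock: 28.85
ee_pos: [0.4836, 0.3658, 0.0593]
tcp_rot: [-0.0, 0.723, 0.691, 0.0]
force: [-1.0, 0.1, 2.6]
opening: 0.274
gripper_force: 40.0
```

The force reading turned to +2.6 N, so the foot is on the cork. I'm opening the gripper slowly.

>>> arm_command(
  plan=[
    {"slide":[0,0,0],"rot":[0,0,0],"gripper":0.3},
    {"slide":[0,0,0],"rot":[0,0,0],"gripper":0.35},
    {"slide":[0,0,0],"rot":[0,0,0],"gripper":0.5},
    {"slide":[0,0,0],"rot":[0,0,0],"gripper":0.7},
    {"slide":[0,0,0],"rot":[0,0,0],"gripper":0.9},
    {"slide":[0,0,0],"rot":[0,0,0],"gripper":0.9},
    {"slide":[0,0,0],"rot":[0,0,0],"gripper":0.9},
    {"slide":[0,0,0],"rot":[0,0,0],"gripper":0.9},
  ],
)

```text
clock: 29.85
ee_pos: [0.4836, 0.3657, 0.0592]
tcp_rot: [-0.0, 0.723, 0.691, -0.0]
force: [0.1, 0.5, -0.4]
opening: 0.897
gripper_force: 0.0
```

>>> arm_command(
  plan=[
    {"slide":[0,0,-0.1],"rot":[0,0,0],"gripper":0.9},
    {"slide":[0,0,-0.2],"rot":[0,0,0],"gripper":0.9},
    {"slide":[0,0,-0.3],"rot":[0,0,0],"gripper":0.9},
    {"slide":[0,0,-0.3],"rot":[0,0,0],"gripper":0.9},
    {"slide":[0,0,-0.4],"rot":[0,0,0],"gripper":0.9},
    {"slide":[0,0,-0.4],"rot":[0,0,0],"gripper":0.9},
  ],
)

```text
clock: 30.6
ee_pos: [0.4834, 0.3658, 0.232]
tcp_rot: [0.0, 0.722, 0.691, 0.001]
force: [0.0, 0.5, 0.7]
opening: 0.901
gripper_force: 0.0
```

>>> arm_command(
  plan=[
    {"slide":[-0.5,0,0],"rot":[0,0,0],"gripper":0.9},
    {"slide":[-0.5,0,0],"rot":[0,0,0],"gripper":0.9},
    {"slide":[-0.5,0,0],"rot":[0,0,0],"gripper":0.9},
    {"slide":[-0.5,0,0],"rot":[0,0,0],"gripper":0.9},
    {"slide":[-0.5,0,0],"rot":[0,0,0],"gripper":0.9},
    {"slide":[-0.5,0,0],"rot":[0,0,0],"gripper":0.9},
    {"slide":[-0.5,0,0],"rot":[0,0,0],"gripper":0.9},
  ],
)

```text
clock: 31.48
ee_pos: [0.4679, 0.0148, 0.2306]
tcp_rot: [0.001, 0.722, 0.691, 0.001]
force: [-0.0, 0.4, 0.3]
opening: 0.902
gripper_force: 0.0
```

Run:
```python
from h import *
o,p,psi=pose();print(p,psi,o["force"],o["opening"],o["clock"])
zs=dict(scraper=.006,cork_mat=0,salt_shaker=0,spice_jar=0,spice_tin=0,snack_bar=0)
snap("top","e.png");snap("scene","es.png")
for n in("top","scene"):
  for k,z in zs.items():
    for r in finder.landmark_of(n,k)[:1]: print(n,k,round(r["conf"],2),np.round(unproj(n,r["at"],z)[:2],3))
for n,m,w in(("top0","e",(155,225,245,295)),("scene0","es",(205,285,285,345))):
    pass
# scraper top face in top view: dark brown blob on mat
im=cv2.imread("pics/e.png"); c=im[245:295,150:225].astype(int); ref=cv2.imread("pics/top0.png")[245:295,150:225].astype(int)
for n,i in(("before",ref),("after",c)):
    m=((i[:,:,2]-i[:,:,0]>20)&(i[:,:,2]<115)&(i[:,:,2]>60)).astype(np.uint8)
    k,l,st,ce=cv2.connectedComponentsWithStats(m); j=1+st[1:,4].argmax(); pts=np.argwhere(l==j)[:,::-1].astype(np.float32); r=cv2.minAreaRect(pts)
    print(n,st[j],r,unproj("top",(150+r[0][0],245+r[0][1]),.076)[:2].round(4))
```

```text
[0.467919   0.01477262 0.23062147] 87.48246437673666 [-0.04214772  0.39760875  0.25957762] 0.9017509506229121 31.475
top scraper 0.74 [0.486 0.365]
top cork_mat 0.82 [0.473 0.365]
top salt_shaker 0.89 [0.514 0.468]
top spice_jar 0.93 [0.597 0.367]
top spice_tin 0.95 [0.751 0.033]
top snack_bar 0.48 [ 0.414 -0.088]
scene scraper 0.65 [0.489 0.365]
scene cork_mat 0.77 [0.492 0.369]
scene salt_shaker 0.6 [0.509 0.468]
scene spice_jar 0.84 [0.615 0.359]
scene spice_tin 0.88 [0.742 0.032]
scene snack_bar 0.75 [ 0.408 -0.087]
before [  0   9  59  27 643] ((27.292078018188477, 26.920793533325195), (62.37962341308594, 21.52614402770996), 16.090816497802734) [0.4789 0.3712]
after [  0   9  61  24 595] ((28.46991729736328, 23.94867515563965), (62.6427116394043, 16.575706481933594), 14.620874404907227) [0.4862 0.3687]
```

Run:
```python
from h import *
for n,a,b,D in(("top","top0","e",dict(salt=(129,147,250,270),jar=(170,194,208,232),tin=(314,342,224,251),spice=(304,337,150,186),snack=(340,388,287,315))),("scene","scene0","es",dict(salt=(196,216,306,340),jar=(206,226,263,300),scr=(228,262,292,332)))):
    i,j=cv2.imread(f"pics/{a}.png"),cv2.imread(f"pics/{b}.png")
    for k,(x0,x1,y0,y1) in D.items():
        _,v,_,l=cv2.minMaxLoc(cv2.matchTemplate(j[y0-12:y1+12,x0-12:x1+12],i[y0:y1,x0:x1],cv2.TM_CCOEFF_NORMED)); print(n,k,round(v,3),l[0]-12,l[1]-12)
print("expected scraper shift",proj("scene",(.4836,.366,.04))-proj("scene",(.476,.370,.04)))
```

```text
top salt 0.998 0 0
top jar 0.999 0 0
top tin 0.447 2 -8
top spice 0.999 0 0
top snack 0.293 -1 -1
scene salt 0.998 0 0
scene jar 0.999 0 0
scene scr 0.96 0 -2
expected scraper shift [-0.48177817 -2.32815968]
```

The bystanders have not moved, except that the arm now hides the tin and snack bar from the top camera. The scraper stands upright where planned, so I'm handing in.

```bash
python3 -c "
from h import *
print(order.job_done())"
```

```text
the job is handed in; nothing more can be done
None
```

All five shells are in the catch tray, the tin and everything else on the worktop stayed put, and the scraper stands upright in the middle of its cork mat, released; I handed the job in at about 32 s.

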